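# Sort welding offcuts into their trays

## Robot

A 6-joint arm with a two-finger parallel gripper is mounted at the origin on the work surface. World frame = base frame: x ahead of the robot, y to its left, z up, the work surface at z = 0. Lengths are in mm, angles in rad, forces in N, time in s.
With the tool pointing down it reaches from about 350 to 775 mm from the base axis. Payload 7.3 kg.
Tool frame: the origin (TCP) lies at the very end of the fingers, on their centre line; the grasp point (between the pads) lies 19 mm behind it; z points along the fingers, y is the line along which they close (so a half turn about z gives the same grasp; the last joint's range is limited). The gripper opens to 92 mm and grips with 3 to 60 N. Pads are 19 mm wide; open, the fingers measure 130 mm over their backs; the gripper's body (75 mm by 190 mm) begins 47 mm behind the grasp point.
Start: joints at [1.171, 0.342, 1.524, -0, 1.275, -0.146], TCP at [131.803, 508.205, 226.741] pointing down, gripper open.
Joint ranges: [-2.53, 2.53], [-0.77, 2.02], [0.04, 2.7], [-1, 4.14], [0.28, 2.66], [-3.11, 3.11]. Speed limits (rad/s): [2.57, 2.57, 3.14, 3.14, 3.14, 3.14].

## Interface

Orientations are given as [roll, pitch, yaw] about the fixed x, y, z axes, in that order (R = Rz(yaw) Ry(pitch) Rx(roll)).
In Python, from plant import bot gives the robot as it stands.
- The arm moves only by the tool jog_arm, never from a script. Its argument "targets" is a list of rows, each an object with "xyz": the shift along the tool's x, y, z as a fraction of full scale, a list of three; "spin": the turn about the tool's z as a fraction of full scale. In form: [{"xyz": [x, y, z], "spin": spin}, ...]. A call has exactly 10 rows; each row shifts and turns the commanded pose from where the row before left it, along the tool's axes as they then stand; what a row does not reach is not made up. Full scale, the value 1, is 80 mm for a shift and 0.1 rad for a turn. A row lasts 1/8 s, in which the tool goes at most 62.5 mm and 10.7 degrees, less where a joint would pass 70% of its speed; a pose out of reach is approached as far as the arm can. A call with a number of a shift or a turn outside -1 to 1 is refused whole. A call with a gripper value outside its range is refused whole. "gripper" is the opening in per cent of the stroke, from 0 (shut) to 100 (fully open), set as the call begins (left out, the last holds). The fingers move at their own pace and stop on an object; the grip force is fixed at half the most. Time passes only in rows, so rows that do not move let the fingers close, or fill a call up. It gives the time, the measured TCP pose, the force, the opening and the grip force at its end, in the units of the state.
- bot.get_obs(): the state, without advancing time (a new reading comes with each control period).
- bot.capture(name): name is "scene" or "top"; returns the picture (480x640x3 uint8, blue, green, red); there is no depth.
- bot.get_calibration(name): a dict with "vfov" (degrees; the focal length in pixels is half the picture's height over the tangent of half this angle, whatever the lens; pixels are square), "cx", "cy" (the principal point, pixels), "eye" and "rotation" of the camera in the world. Camera axes: x right, y down, z forward; pixel columns grow to the right and rows downward; lengths in mm; the calibration is good to about 2 mm. A picture is of the moment at which its call begins. get_calibration takes no time and is no camera call.
- bot.close_job(): hands the job in; it is judged then, once.
The state is a dict: "time": time; "joint_positions": joint angles; "dq": joint speeds; "tau": joint torques, N m; "tool_pos": TCP position; "tcp_rot": TCP orientation; "contact_force": force on the tool from outside, world axes, zero at the start; "moment": the same for the moment, N m; "grip_width": finger opening in mm; "finger_force": force on a finger pad.
Only numpy, scipy, OpenCV 4.12 (cv2) and the standard library are available. Lean on these libraries where they do the work, as an engineer would, in place of code of your own. Each camera call takes 0.05 s, during which the arm holds its last target. There are 200 camera calls.

## Task

Sort the four steel offcuts on the welding bench into their trays: stand both round pipe pieces upright, side by side, on the floor of the round pan; lay the square tube flat in the long tray; and set the angle clip in the square tray, flat leg down as it lies now. Let go of everything, and leave the hammer, the brush and the jar where they are.

Things in the scene. Friction and masses are not known exactly. Their poses are not given: they have to be found in the camera images.
- pipe_stub: Narrow, tall piece of plain steel pipe standing on end: outside diameter 42 mm, bore 32 mm, 60 mm tall, about 0.27 kg. Origin at the centre of its underside, z up along the pipe.
- pipe_collar: Wide, short steel pipe piece standing on end: outside diameter 56 mm, bore 42 mm, 40 mm tall, about 0.34 kg. Origin at the centre of its underside, z up along the pipe.
- square_tube: Piece of plain steel square tube lying flat: 100 mm long, 40 by 40 mm, 3 mm wall, open ends, about 0.35 kg. Origin at its very centre (20 mm above what it lies on), x along the tube, z up.
- angle_clip: Piece of heavy steel angle (L section), 70 mm long, both legs 50 mm wide and 8 mm thick, about 0.4 kg; it lies on one leg and the other stands upright. Origin at the centre of the underside of the flat leg (70 mm along x, 50 mm along y); x along the length; the upright leg stands on the +y edge, its mid-plane at y = +21 mm, its top 50 mm above the underside.
- round_pan: Round shallow pan for pipe pieces, 170 mm across outside, 162 mm inside; fixed to the bench, of dull grey sheet metal, rim 18 mm above the bench, floor 4 mm thick (its top 4 mm above the bench), walls 4 mm. Origin at the centre of its underside, z up.
- long_tray: Long narrow shallow tray for square tube, 140 mm (x) by 76 mm (y) outside, 132 by 68 mm inside; fixed to the bench, of dull grey sheet metal, rim 18 mm above the bench, floor 4 mm thick (its top 4 mm above the bench), walls 4 mm. Origin at the centre of its underside, z up.
- square_tray: Square shallow tray for angle clips, 110 by 110 mm outside, 102 by 102 mm inside, sides along its x and y; fixed to the bench, of dull grey sheet metal, rim 18 mm above the bench, floor 4 mm thick (its top 4 mm above the bench), walls 4 mm. Origin at the centre of its underside, z up.
- paste_jar: Bystander: white plastic jar with a black lid, 60 mm across, 50 mm tall, loose, standing in the row of offcuts. Origin at the centre of its underside. Leave it alone.
- hammer: Bystander: hammer lying at the left of the work, handle towards the robot. Leave it alone.
- brush: Bystander: brush lying at the right of the work, handle towards the robot. Leave it alone.
Not all that is in view belongs to the job. What is shaped like the square_tray but pink or yellow is not meant.

How it is judged (in metres and radians):
At the end, for the whole second after the job is handed in: Both pipe pieces upright on the round pan's floor (centres within 62 mm, collar 56 mm, of its centre), the tube level on the long tray's floor (within 30 by 20 mm), the clip flat leg down in the square tray (within 35 mm); seated within 4 mm, tilt under 0.12 rad, at rest (z of pipe_stub in the frame of round_pan between 0 and 0.008 m and horizontal distance between pipe_stub and round_pan below 0.062 m and angle between each of pipe_stub, pipe_collar, angle_clip's own z axis and vertical below 0.12 rad and linear speed of each of pipe_stub, pipe_collar, square_tube, angle_clip below 0.02 m/s and angular speed of each of pipe_stub, pipe_collar, square_tube, angle_clip below 0.2 rad/s and z of pipe_collar in the frame of round_pan between 0 and 0.008 m and horizontal distance between pipe_collar and round_pan below 0.056 m and z of square_tube in the frame of long_tray between 0.02 and 0.028 m and x of square_tube in the frame of long_tray between -0.03 and 0.03 m and y of square_tube in the frame of long_tray between -0.02 and 0.02 m and angle between square_tube's own x axis and vertical between 1.45 and 1.69 rad and z of angle_clip in the frame of square_tray between 0 and 0.008 m and x of angle_clip in the frame of square_tray between -0.035 and 0.035 m and y of angle_clip in the frame of square_tray between -0.035 and 0.035 m); the robot touches nothing.
It fails at once if the jar is moved by more than 20 mm (distance of paste_jar from where it was at the start of the episode above 0.02 m).
It fails at once if the hammer is moved by more than 20 mm (distance of hammer from where it was at the start of the episode above 0.02 m).
It fails at once if the brush is moved by more than 20 mm (distance of brush from where it was at the start of the episode above 0.02 m).
It also fails if it takes over 99 s, if anything falls off the work surface, if the arm or the gripper's body presses on something with over 40 N, if the wrist force passes 120 N, or if a joint passes its speed limit or range.

## Working session

There is one attempt and no reset: what is moved stays moved. The work goes in short steps, Python scripts to look and compute and a tool call to move; the robot and the scene stay as the last step left them, time stands still between calls to the robot, and variables do not carry over. Pictures are saved under pics/ and viewed, at most 14 in all, crops included, and the job is handed in when it is done.

Besides the shell and the picture viewer there is one more tool, called after ">>>" by a JSON object that holds its "name" and its "arguments". jog_arm: Moves the arm, as the interface text tells. Shift numbers are shares of 80 mm and turn numbers shares of 0.1 rad, none past 1 either way. Its arguments: {"type":"object","properties":{"targets":{"type":"array","items":{"type":"object","properties":{"xyz":{"type":"array","items":{"type":"number"}},"spin":{"type":"number"}}}},"gripper":{"type":"number"}},"required":["targets"]}

```bash
mkdir -p pics; ls
python3 - <<'E'
from plant import bot
import cv2
for n in("scene","top"):
    cv2.imwrite(f"pics/{n}0.png",bot.capture(n)); print(n,bot.get_calibration(n))
o=bot.get_obs();print(o)
E
```

```text
pics
scene {'vfov': 43.851541037482946, 'cx': 314.92625777442623, 'cy': 237.4003125281139, 'eye': array([1534.12313014,  751.06648089, 1035.03399751]), 'rotation': array([-2.25580627,  0.01959588,  2.20615607])}
top {'vfov': 50.48999273246332, 'cx': 317.85974208726554, 'cy': 244.08427810545618, 'eye': array([ 278.61130784,   19.34248666, 1583.15993257]), 'rotation': array([-2.97672758, -0.01593547, -1.593103  ])}
{'time': 0.1, 'joint_positions': array([ 1.17099733e+00,  3.42663986e-01,  1.52490806e+00, -6.16206824e-06,
        1.27541146e+00, -1.45993984e-01]), 'dq': array([-0.00085721,  0.00036118, -0.0015907 , -0.00053728, -0.00048202,
        0.00063864]), 'tau': array([ 2.04275493e-03, -4.32014287e+01, -2.44690937e+01,  7.19890511e-02,
        5.26491576e-02, -2.20265849e-05]), 'tool_pos': array([131.65687013, 507.85091052, 226.11347424]), 'tcp_rot': array([-3.14021573e+00, -1.96506483e-04,  2.88778930e+00]), 'contact_force': array([ 0.05926592, -0.51948862, -0.73134322]), 'moment': array([-0.00885666, -0.00150531, -0.0081738 ]), 'finger_force': 0.0, 'grip_width': 91.44474928181634}
```

View pics/scene0.png

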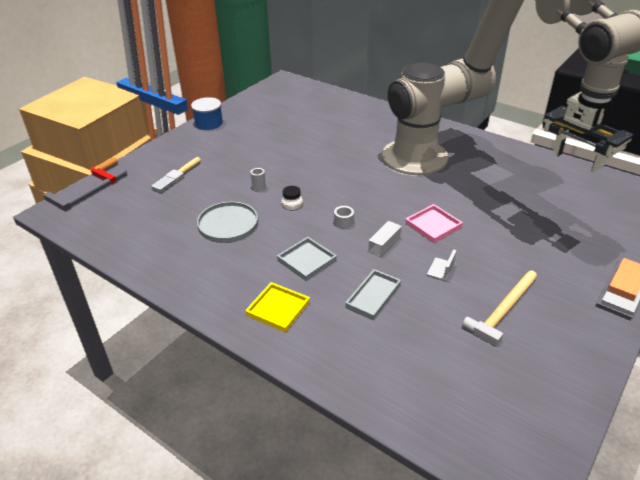

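View pics/top0.png

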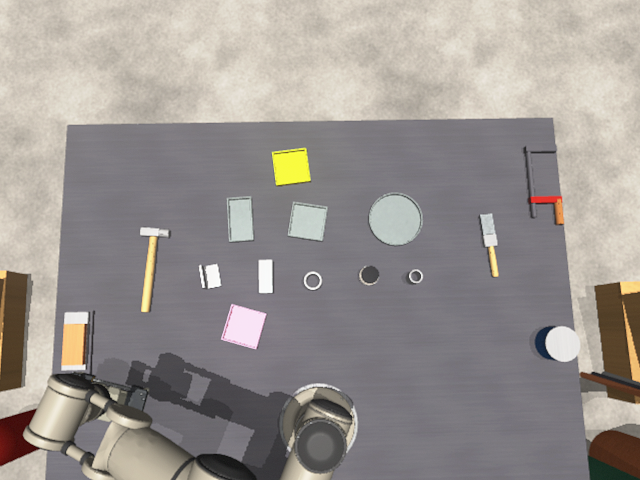

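The top view (up = +x, left = +y) shows the offcuts from left to right: clip (210,276), tube (265,276), collar (313,281), jar (369,274) and stub (415,276). The trays are long (240,219), square (307,221) and pan (395,219). The pink and yellow trays are decoys.

```bash
cat > h.py <<'E'
import numpy as np, cv2
from scipy.spatial.transform import Rotation as R
from plant import bot
def ray(n,uv):
    c=bot.get_calibration(n); f=240/np.tan(np.radians(c["vfov"]/2))
    d=np.array([(uv[0]-c["cx"])/f,(uv[1]-c["cy"])/f,1])
    return c["eye"],R.from_euler("xyz",c["rotation"]).as_matrix()@d
def pt(n,uv,z):
    e,d=ray(n,uv); return (e+d*(z-e[2])/d[2])[:2]
E
python3 - <<'E'
from h import *
im=cv2.imread("pics/top0.png"); c=im[185:300,195:435]
cv2.imwrite("pics/c0.png",cv2.resize(c,None,fx=3,fy=3,interpolation=cv2.INTER_CUBIC))
s=cv2.imread("pics/scene0.png")[160:320,190:480]
cv2.imwrite("pics/c1.png",cv2.resize(s,None,fx=2.7,fy=2.7,interpolation=cv2.INTER_CUBIC))
hsv=cv2.cvtColor(im,cv2.COLOR_BGR2HSV)
for nm,uv in dict(bench=(340,250),pan=(395,219),tube=(265,276),clip=(213,276)).items(): print(nm,im[uv[1],uv[0]],hsv[uv[1],uv[0]])
# bright blobs vs bench
g=cv2.cvtColor(im,cv2.COLOR_BGR2GRAY)
for t in(125,180):
    m=((g>t)*255).astype(np.uint8); m[:185]=0;m[300:]=0;m[:,:195]=0;m[:,435:]=0
    for k in cv2.findContours(m,cv2.RETR_EXTERNAL,cv2.CHAIN_APPROX_NONE)[0]:
        if cv2.contourArea(k)<15: continue
        (x,y),wh,a=cv2.minAreaRect(k); print(t,np.round([x,y,*wh,a],1),np.round([pt("top",(x,y),z) for z in(0,18,40,60)],0).tolist())
# sanity of convention: robot base & pan in both views
print(pt("scene",(227,222),18),pt("top",(395.5,219),18), pt("scene",(306,258),18),pt("top",(307.5,221.5),18))
E
```

```text
bench [127 122 124] [132  10 127]
pan [194 198 189] [ 77  12 198]
tube [250 250 249] [ 90   1 250]
clip [247 248 248] [ 30   1 248]
125 [319.9 281.5  33.6  18.6  11.9] [[423.0, -15.0], [421.0, -15.0], [419.0, -14.0], [418.0, -14.0]]
125 [416. 276.  14.  14.  90.] [[434.0, -317.0], [432.0, -313.0], [430.0, -308.0], [428.0, -304.0]]
125 [367.5 276.3  21.3  16.1  47.5] [[436.0, -165.0], [434.0, -162.0], [432.0, -160.0], [430.0, -158.0]]
125 [201.3 275.5  23.5   3.5  80.5] [[449.0, 353.0], [447.0, 349.0], [445.0, 344.0], [443.0, 340.0]]
125 [302.4 265.8  15.5  57.9  81. ] [[473.0, 38.0], [471.0, 38.0], [469.0, 38.0], [466.0, 38.0]]
125 [265. 276.  34.  14.  90.] [[444.0, 155.0], [442.0, 154.0], [440.0, 152.0], [438.0, 150.0]]
125 [238.8 278.4  73.2  38.6  17.7] [[438.0, 237.0], [436.0, 234.0], [434.0, 231.0], [432.0, 228.0]]
125 [211.5 249.   10.   33.   90. ] [[532.0, 322.0], [529.0, 319.0], [526.0, 315.0], [523.0, 311.0]]
125 [219. 244.  28.   4.   0.] [[548.0, 299.0], [545.0, 296.0], [541.0, 292.0], [538.0, 288.0]]
125 [350.  234.3  35.4  18.8  32.7] [[571.0, -114.0], [567.0, -113.0],
[... 759 characters left out ...]
5   3.   80.5] [[448.0, 353.0], [446.0, 349.0], [444.0, 344.0], [441.0, 340.0]]
180 [212.7 275.6  22.9  13.3  80.5] [[448.0, 318.0], [446.0, 314.0], [444.0, 310.0], [442.0, 306.0]]
180 [265.5 275.5  33.   13.   90. ] [[445.0, 154.0], [444.0, 152.0], [441.0, 150.0], [439.0, 149.0]]
180 [307.  220.9  34.4  33.1   8.5] [[617.0, 21.0], [613.0, 21.0], [608.0, 21.0], [604.0, 21.0]]
180 [240.5 219.5  41.   23.   90. ] [[625.0, 232.0], [621.0, 229.0], [616.0, 226.0], [612.0, 224.0]]
180 [394.5 219.5  47.   49.   90. ] [[616.0, -258.0], [612.0, -255.0], [607.0, -251.0], [603.0, -247.0]]
[ 630.27589922 -245.85778629] [ 613.73266285 -257.8447787 ] [624.91368003  27.17945394] [610.93461292  19.51865226]
```

View pics/c0.png

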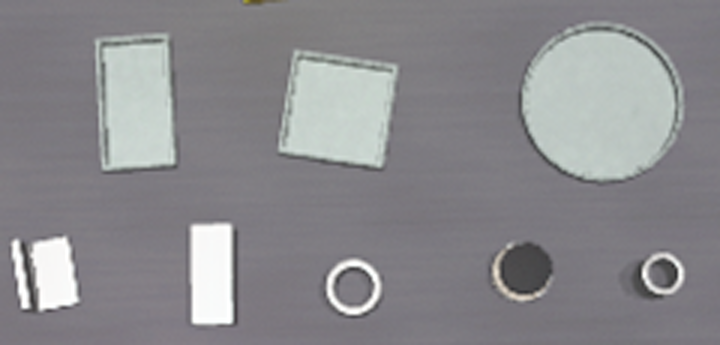

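View pics/c1.png

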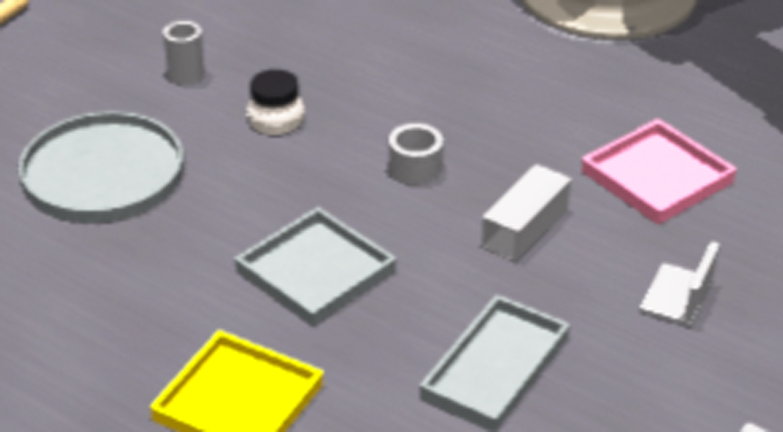

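```bash
cat >> h.py <<'E'
def proj(n,p):
    c=bot.get_calibration(n); f=240/np.tan(np.radians(c["vfov"]/2))
    q=R.from_euler("xyz",c["rotation"]).as_matrix().T@(np.array(p,float)-c["eye"])
    return np.round([c["cx"]+f*q[0]/q[2],c["cy"]+f*q[1]/q[2]],1)
E
python3 - <<'E'
from h import *
for n in("scene","top"): print(n,proj(n,(0,0,0)),proj(n,(131.7,507.9,226)),proj(n,(131.7,507.9,300)))
im=cv2.imread("pics/top0.png")
# top edge of table: strongest vertical gradient in rows 105..140
g=cv2.GaussianBlur(cv2.cvtColor(im,cv2.COLOR_BGR2GRAY),(9,5),0).astype(float)
d=np.diff(g,axis=0)
print([(x,105+int(d[105:140,x].argmin())) for x in range(80,550,40)])
d=np.diff(g,axis=1)
print([(40+int(d[y,40:85].argmin()),y) for y in range(130,300,20)],[(540+int(d[y,540:600].argmax()),y) for y in range(130,300,20)])
im=cv2.imread("pics/scene0.png")
g=cv2.GaussianBlur(cv2.cvtColor(im,cv2.COLOR_BGR2GRAY),(5,5),0).astype(float)
print([[(x,y) for y in [int(205+0.5*(x-60))+k for k in range(-25,60)] if g[y,x]<60][:1] for x in range(60,440,40)])
E
```

```text
scene [414.5 156. ] [576.  161.9] [583.9 135.8]
top [318.  423.4] [120.2 391.1] [109.  394.8]
[(80, 124), (120, 123), (160, 122), (200, 122), (240, 121), (280, 121), (320, 120), (360, 120), (400, 119), (440, 118), (480, 118), (520, 117)]
[(66, 130), (64, 150), (63, 170), (62, 190), (61, 210), (59, 230), (59, 250), (57, 270), (56, 290)] [(553, 130), (556, 150), (557, 170), (559, 190), (556, 210), (563, 230), (566, 250), (568, 270), (570, 290)]
[[(60, 206)], [(100, 273)], [(140, 298)], [(180, 322)], [], [], [], [], [], []]
```

Run:
```python
from h import *
s=cv2.imread("pics/scene0.png")[80:200,380:640]
t=cv2.imread("pics/top0.png")[340:480,30:370]
a=cv2.resize(s,(780,360)) ; cv2.imwrite("pics/c2.png",np.vstack([cv2.resize(s,(600,277)),cv2.resize(t,(600,247))]))
```

```text
(no output)
```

View pics/c2.png

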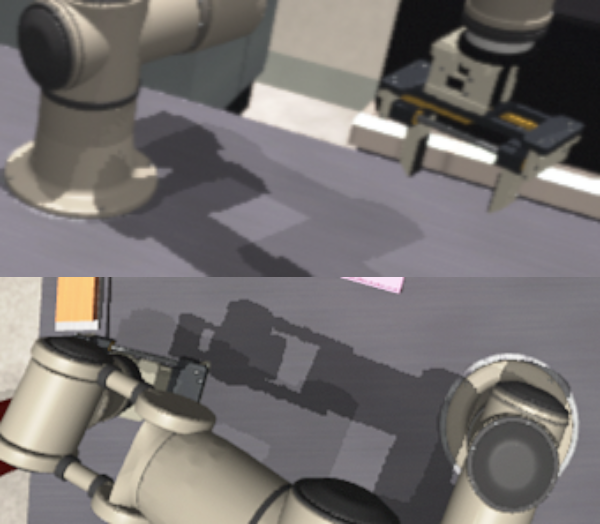

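```bash
cat >> h.py <<'E'
def tri(us,ut):
    A=[];b=[]
    for n,uv in(("scene",us),("top",ut)):
        e,d=ray(n,uv); d=d/np.linalg.norm(d); P=np.eye(3)-np.outer(d,d); A.append(P); b.append(P@e)
    A=np.vstack(A);b=np.hstack(b); x=np.linalg.lstsq(A,b,rcond=None)[0]
    return np.round(x,1),np.round(np.linalg.norm(A@x-b),1)
E
python3 - <<'E'
from h import *
print("pan18",tri((227.8,221.5),(395.5,219))); print("sq18",tri((306.8,257.8),(307.5,221.5)))
print("stub60",tri((257.8,171.7),(415.5,275.7))); print("collar40",tri((344.1,211.9),(312.8,280.7)))
print("long18",tri((190+495/2.7,160+362/2.7),(195+136/3,185+102/3)))
E
```

```text
pan18 (array([ 615.9, -259.4,    4.9]), np.float64(1.3))
sq18 (array([613.1,  19.9,   6.6]), np.float64(0.6))
stub60 (array([ 428.9, -302.4,   56.6]), np.float64(1.3))
collar40 (array([422.5,   7.5,  34.3]), np.float64(1.0))
long18 (array([625.5, 232.3,   4.9]), np.float64(1.0))
```

The TCP check agrees in the scene view. The top view gives xy to a few mm. I'll turn to yaw = π so the tool axes line up with the world axes, then head for the tube.

>>> {"name": "jog_arm", "arguments": {"gripper": 100, "targets": [{"xyz": [0,0,0],"spin": -0.85},{"xyz": [0,0,0],"spin": -0.85},{"xyz": [0,0,0],"spin": -0.84},{"xyz": [-0.35,-0.4,0],"spin": 0},{"xyz": [-0.35,-0.4,0],"spin": 0},{"xyz": [-0.35,-0.4,0],"spin": 0},{"xyz": [-0.35,-0.4,0],"spin": 0},{"xyz": [-0.35,-0.4,0],"spin": 0},{"xyz": [-0.35,-0.4,0],"spin": 0},{"xyz": [-0.35,-0.4,0],"spin": 0}]}}

```text
time: 1.35
tool_pos: [328.4, 283.0, 226.5]
tcp_rot: [-3.142, -0.0, -3.141]
contact_force: [0.7, 0.7, -0.2]
grip_width: 91.7
finger_force: 0.0
```

>>> {"name": "jog_arm", "arguments": {"targets": [{"xyz": [-0.28,-0.33,0.3],"spin": 0},{"xyz": [-0.28,-0.33,0.3],"spin": 0},{"xyz": [-0.28,-0.33,0.3],"spin": 0},{"xyz": [-0.28,-0.33,0.3],"spin": 0},{"xyz": [-0.28,-0.33,0.3],"spin": 0},{"xyz": [0,0,0],"spin": 0},{"xyz": [0,0,0],"spin": 0},{"xyz": [0,0,0],"spin": 0},{"xyz": [0,0,0],"spin": 0},{"xyz": [0,0,0],"spin": 0}]}}

```text
time: 2.6
tool_pos: [439.8, 152.7, 107.1]
tcp_rot: [3.141, 0.001, -3.141]
contact_force: [-0.3, 0.8, -0.3]
grip_width: 92.1
finger_force: 0.0
```

Run:
```python
from h import *
p=bot.get_obs()["tool_pos"]; print(p)
for dy in(0,46,-46): print(proj("scene",p+[0,dy,0]),proj("top",p+[0,dy,0]))
s=bot.capture("scene")[140:330,290:540]; cv2.imwrite("pics/s2.png",cv2.resize(s,None,fx=3,fy=3,interpolation=cv2.INTER_CUBIC))
```

```text
[439.78306974 152.68852656 107.11757649]
[386.8 211.9] [262.7 273.6]
[402.4 218.1] [246.8 273.9]
[371.7 205.8] [278.5 273.3]
```

View pics/s2.png

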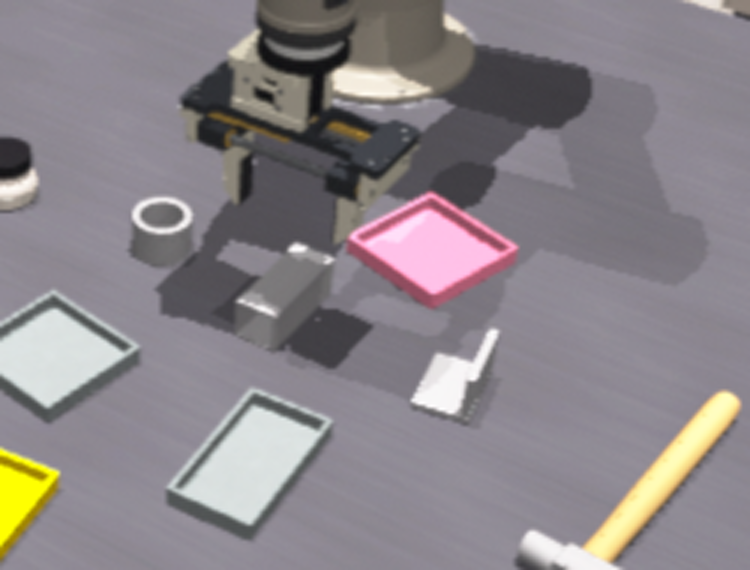

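The fingertips, at about (369,207) and (406,220), match their projection to 1–2 px. The top of the tube is centred near (384,234), roughly in line with the gripper.

Run:
```python
from h import *
f=lambda a,b:(290+a/3,140+b/3)
print("tube",pt("scene",f(283,282),40),pt("top",(265.3,275.7),40))
for q in((238,302),(270,318),(290,245),(333,262)): print(pt("scene",f(*q),40).round())
print("long",pt("scene",f(250,460),18),pt("top",(240.3,219.2),18))
print("clip up",pt("scene",f(482,353),50))
for z in(0,107): print(z, proj("scene",(440,152,z)),proj("top",(440,152,z)))
```

```text
tube [448.27606747 154.50387625] [440.58689179 150.83598896]
[494. 137.]
[497. 171.]
[399. 132.]
[398. 176.]
long [634.54959792 238.08230365] [622.28463341 230.00454775]
clip up [445.04391376 344.15460431]
0 [384.3 243.6] [266.  277.2]
107 [386.6 211.9] [262.9 273.5]
```

>>> {"name": "jog_arm", "arguments": {"targets": [{"xyz": [-0.05,0,0.3],"spin": 0},{"xyz": [0,0,0.3],"spin": 0},{"xyz": [0,0,0.3],"spin": 0},{"xyz": [0,0,0.18],"spin": 0},{"xyz": [0,0,0],"spin": 0},{"xyz": [0,0,0],"spin": 0},{"xyz": [0,0,0],"spin": 0},{"xyz": [0,0,0],"spin": 0},{"xyz": [0,0,0],"spin": 0},{"xyz": [0,0,0],"spin": 0}]}}

```text
time: 3.9
tool_pos: [443.9, 152.3, 20.4]
tcp_rot: [3.141, 0.0, -3.141]
contact_force: [-0.2, -0.0, 0.0]
grip_width: 91.7
finger_force: 0.0
```

>>> {"name": "jog_arm", "arguments": {"gripper": 0, "targets": [{"xyz": [0,0,0],"spin": 0},{"xyz": [0,0,0],"spin": 0},{"xyz": [0,0,0],"spin": 0},{"xyz": [0,0,0],"spin": 0},{"xyz": [0,0,0],"spin": 0},{"xyz": [0,0,0],"spin": 0},{"xyz": [0,0,0],"spin": 0},{"xyz": [0,0,0],"spin": 0},{"xyz": [0,0,0],"spin": 0},{"xyz": [0,0,0],"spin": 0}]}}

```text
time: 5.15
tool_pos: [443.9, 152.3, 20.3]
tcp_rot: [3.141, 0.0, -3.141]
contact_force: [-0.4, 0.9, -0.7]
grip_width: 39.4
finger_force: 30.0
```

>>> {"name": "jog_arm", "arguments": {"targets": [{"xyz": [0,0,-0.4],"spin": 0},{"xyz": [0,0,-0.4],"spin": 0},{"xyz": [-0.46,0.2,0],"spin": 0},{"xyz": [-0.46,0.2,0],"spin": 0},{"xyz": [-0.46,0.2,0],"spin": 0},{"xyz": [-0.46,0.2,0],"spin": 0},{"xyz": [-0.46,0.2,0],"spin": 0},{"xyz": [0,0,0.2],"spin": -0.5},{"xyz": [0,0,0],"spin": 0},{"xyz": [0,0,0],"spin": 0}]}}

```text
time: 6.4
tool_pos: [627.3, 232.1, 68.1]
tcp_rot: [-3.141, -0.001, -3.092]
contact_force: [0.3, 0.5, -5.0]
grip_width: 40.0
finger_force: 30.0
```

Run:
```python
from h import *
p=bot.get_obs()["tool_pos"]; print(p)
for z in(0,18): print(proj("scene",p*[1,1,0]+[0,0,z]),proj("top",p*[1,1,0]+[0,0,z]))
s=bot.capture("scene")[190:340,300:480]; t=bot.capture("top")[170:270,180:360]
cv2.imwrite("pics/s3.png",np.vstack([cv2.resize(s,(420,350),interpolation=2),cv2.resize(t,(420,233),interpolation=2)]))
```

```text
[627.28525137 232.10059328  68.07089512]
[372.5 295.9] [240.4 218.9]
[372.8 290.6] [239.6 217.7]
```

View pics/s3.png

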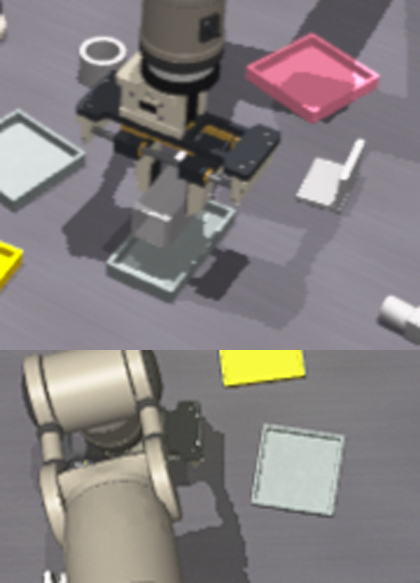

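>>> {"name": "jog_arm", "arguments": {"targets": [{"xyz": [0,0,0.2],"spin": 0},{"xyz": [0,0,0.2],"spin": 0},{"xyz": [0,0,0.1],"spin": 0},{"xyz": [0,0,0.02],"spin": 0},{"xyz": [0,0,0.02],"spin": 0},{"xyz": [0,0,0],"spin": 0},{"xyz": [0,0,0],"spin": 0},{"xyz": [0,0,0],"spin": 0},{"xyz": [0,0,0],"spin": 0},{"xyz": [0,0,0],"spin": 0}]}}

```text
time: 7.75
tool_pos: [627.9, 232.3, 25.2]
tcp_rot: [3.141, 0.0, -3.091]
contact_force: [0.0, -0.9, -4.7]
grip_width: 39.5
finger_force: 30.0
```

>>> {"name": "jog_arm", "arguments": {"gripper": 62, "targets": [{"xyz": [0,0,0],"spin": 0},{"xyz": [0,0,0],"spin": 0},{"xyz": [0,0,0],"spin": 0},{"xyz": [0,0,0],"spin": 0},{"xyz": [0,0,-0.1],"spin": 0},{"xyz": [0,0,-0.2],"spin": 0},{"xyz": [0,0,-0.4],"spin": 0},{"xyz": [0,0,-0.4],"spin": 0},{"xyz": [0,0,0],"spin": -0.98},{"xyz": [0,0,0],"spin": 0}]}}

```text
time: 9.0
tool_pos: [628.2, 232.4, 114.7]
tcp_rot: [3.141, 0.002, -2.994]
contact_force: [0.2, -0.1, 0.3]
grip_width: 57.0
finger_force: 0.0
```

>>> {"name": "jog_arm", "arguments": {"targets": [{"xyz": [0.41,0.34,0],"spin": 0},{"xyz": [0.41,0.34,0],"spin": 0},{"xyz": [0.41,0.34,0],"spin": 0},{"xyz": [0.42,0.34,0],"spin": 0},{"xyz": [0.42,0.34,0],"spin": 0},{"xyz": [0,0,0.4],"spin": 0},{"xyz": [0,0,0],"spin": 0},{"xyz": [0,0,0],"spin": 0},{"xyz": [0,0,0],"spin": 0},{"xyz": [0,0,0],"spin": 0}]}}

```text
time: 10.25
tool_pos: [444.6, 342.3, 81.8]
tcp_rot: [3.141, 0.001, -2.994]
contact_force: [-0.3, 0.2, 0.9]
grip_width: 56.9
finger_force: 0.0
```

Run:
```python
from h import *
s=bot.capture("scene")[180:300,380:540]; t=cv2.imread("pics/scene0.png")[180:300,380:540]
print(proj("scene",bot.get_obs()["tool_pos"]*[1,1,0]+[0,0,50]))
cv2.imwrite("pics/s4.png",np.hstack([cv2.resize(a,(400,300),interpolation=2) for a in(s,t)]))
```

```text
[450.1 257.3]
```

View pics/s4.png

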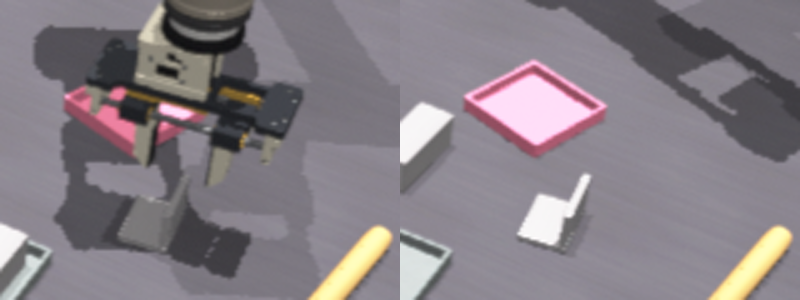

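The top of the clip's upright leg, at (450.8,258.4), matches the prediction of (450.1,257.3). I'll go down and close.

>>> {"name": "jog_arm", "arguments": {"targets": [{"xyz": [0,0,0.25],"spin": 0},{"xyz": [0,0,0.25],"spin": 0},{"xyz": [0,0,0.15],"spin": 0},{"xyz": [0,0,0.1],"spin": 0},{"xyz": [0,0,0],"spin": 0},{"xyz": [0,0,0],"spin": 0},{"xyz": [0,0,0],"spin": 0},{"xyz": [0,0,0],"spin": 0},{"xyz": [0,0,0],"spin": 0},{"xyz": [0,0,0],"spin": 0}]}}

```text
time: 11.55
tool_pos: [444.0, 342.4, 21.2]
tcp_rot: [3.141, 0.0, -2.993]
contact_force: [-0.5, 1.3, -0.2]
grip_width: 57.1
finger_force: 0.0
```

>>> {"name": "jog_arm", "arguments": {"gripper": 0, "targets": [{"xyz": [0,0,0],"spin": 0},{"xyz": [0,0,0],"spin": 0},{"xyz": [0,0,0],"spin": 0},{"xyz": [0,0,0],"spin": 0},{"xyz": [0,0,0],"spin": 0},{"xyz": [0,0,0],"spin": 0},{"xyz": [0,0,0],"spin": 0},{"xyz": [0,0,0],"spin": 0},{"xyz": [0,0,0],"spin": 0},{"xyz": [0,0,0],"spin": 0}]}}

```text
time: 12.8
tool_pos: [444.1, 342.5, 21.1]
tcp_rot: [3.141, 0.0, -2.993]
contact_force: [0.2, 2.0, -0.3]
grip_width: 7.9
finger_force: 30.0
```

>>> {"name": "jog_arm", "arguments": {"targets": [{"xyz": [0,0,-0.4],"spin": 1},{"xyz": [0,0,-0.4],"spin": 1},{"xyz": [0,0,-0.3],"spin": 1},{"xyz": [-0.34,-0.42,0],"spin": 0},{"xyz": [-0.34,-0.42,0],"spin": 0},{"xyz": [-0.34,-0.42,0],"spin": 0},{"xyz": [-0.34,-0.42,0],"spin": 0},{"xyz": [-0.34,-0.42,0],"spin": 0},{"xyz": [-0.34,-0.42,0],"spin": 0},{"xyz": [-0.34,-0.42,0],"spin": 0}]}}

```text
time: 14.05
tool_pos: [596.4, 79.7, 108.3]
tcp_rot: [-3.141, -0.002, 2.99]
contact_force: [0.6, 0.6, -2.9]
grip_width: 7.7
finger_force: 30.0
```

>>> {"name": "jog_arm", "arguments": {"targets": [{"xyz": [-0.37,-0.42,0],"spin": 0},{"xyz": [0,0,0.4],"spin": 0},{"xyz": [0,0,0.2],"spin": 0},{"xyz": [0,0,0],"spin": 0},{"xyz": [0,0,0],"spin": 0},{"xyz": [0,0,0],"spin": 0},{"xyz": [0,0,0],"spin": 0},{"xyz": [0,0,0],"spin": 0},{"xyz": [0,0,0],"spin": 0},{"xyz": [0,0,0],"spin": 0}]}}

```text
time: 15.3
tool_pos: [620.8, 43.4, 61.1]
tcp_rot: [3.141, -0.0, 2.99]
contact_force: [-0.0, 0.2, -3.3]
grip_width: 7.7
finger_force: 30.0
```

Run:
```python
from h import *
s=bot.capture("scene")[170:330,230:430]; t=bot.capture("top")[170:290,200:360]
cv2.imwrite("pics/s5.png",np.hstack([cv2.resize(s,(450,360),interpolation=2),cv2.resize(t,(350,360),interpolation=2)]))
```

```text
(no output)
```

View pics/s5.png

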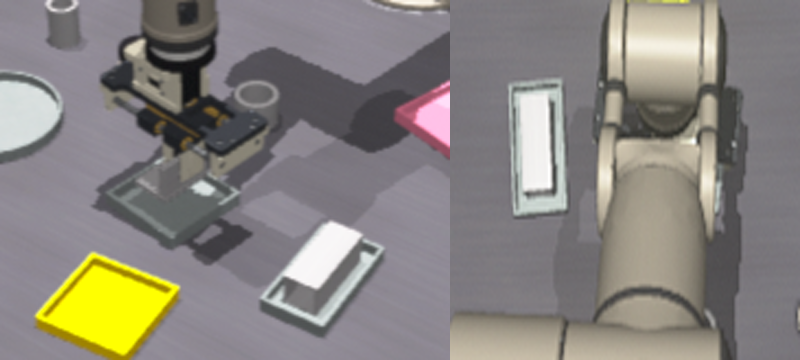

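The tube is well centred in the long tray: tube at (534,145) in the crop, tray at (537,148). Now I'll lower the clip.

>>> {"name": "jog_arm", "arguments": {"targets": [{"xyz": [0,0,0.2],"spin": 0},{"xyz": [0,0,0.15],"spin": 0},{"xyz": [0,0,0.05],"spin": 0},{"xyz": [0,0,0.03],"spin": 0},{"xyz": [0,0,0.01],"spin": 0},{"xyz": [0,0,0],"spin": 0},{"xyz": [0,0,0],"spin": 0},{"xyz": [0,0,0],"spin": 0},{"xyz": [0,0,0],"spin": 0},{"xyz": [0,0,0],"spin": 0}]}}

```text
time: 16.65
tool_pos: [620.8, 43.4, 25.9]
tcp_rot: [3.141, 0.0, 2.99]
contact_force: [-0.5, -0.1, -3.7]
grip_width: 8.1
finger_force: 30.0
```

>>> {"name": "jog_arm", "arguments": {"gripper": 30, "targets": [{"xyz": [0,0,0.01],"spin": 0},{"xyz": [0,0,0],"spin": 0},{"xyz": [0,0,0],"spin": 0},{"xyz": [0,0,0],"spin": 0},{"xyz": [0,0,-0.1],"spin": 0},{"xyz": [0,0,-0.2],"spin": 0},{"xyz": [0,0,-0.4],"spin": 0},{"xyz": [0,0,-0.4],"spin": -0.75},{"xyz": [0,0,0],"spin": -0.77},{"xyz": [0,0,0],"spin": 0}]}}

```text
time: 17.9
tool_pos: [621.2, 43.4, 114.6]
tcp_rot: [3.142, 0.002, 3.141]
contact_force: [-0.0, 0.3, -1.3]
grip_width: 27.4
finger_force: 0.0
```

>>> {"name": "jog_arm", "arguments": {"gripper": 95, "targets": [{"xyz": [0.49,-0.09,0],"spin": 0},{"xyz": [0.49,-0.09,0],"spin": 0},{"xyz": [0.49,-0.09,0],"spin": 0},{"xyz": [0.49,-0.08,0],"spin": 0},{"xyz": [0.5,-0.08,0],"spin": 0},{"xyz": [0,0,0.4],"spin": 0},{"xyz": [0,0,0],"spin": 0},{"xyz": [0,0,0],"spin": 0},{"xyz": [0,0,0],"spin": 0},{"xyz": [0,0,0],"spin": 0}]}}

```text
time: 19.15
tool_pos: [424.5, 9.0, 81.6]
tcp_rot: [-3.142, 0.001, -3.141]
contact_force: [0.1, -0.0, 0.4]
grip_width: 87.5
finger_force: 0.0
```

Run:
```python
from h import *
print(proj("scene",bot.get_obs()["tool_pos"]*[1,1,0]+[0,0,40]),"obs 344.1 211.9", pt("scene",(344.1,211.9),40),pt("top",(312.8,280.7),40))
print("stub",pt("scene",(257.8,171.7),60),pt("top",(415.5,275.7),60),"pan",pt("scene",(227.8,221.5),18),pt("top",(395.5,219),18))
s=bot.capture("scene")[150:330,240:480]
cv2.imwrite("pics/s6.png",cv2.resize(s,(760,570),interpolation=2))
```

```text
[343.9 210.8] obs 344.1 211.9 [428.50421948  12.37143357] [422.37284723   6.90837921]
stub [ 432.4666202  -297.85568627] [ 429.1540398  -302.52416954] pan [ 627.29624939 -245.58326472] [ 613.73266285 -257.8447787 ]
```

View pics/s6.png

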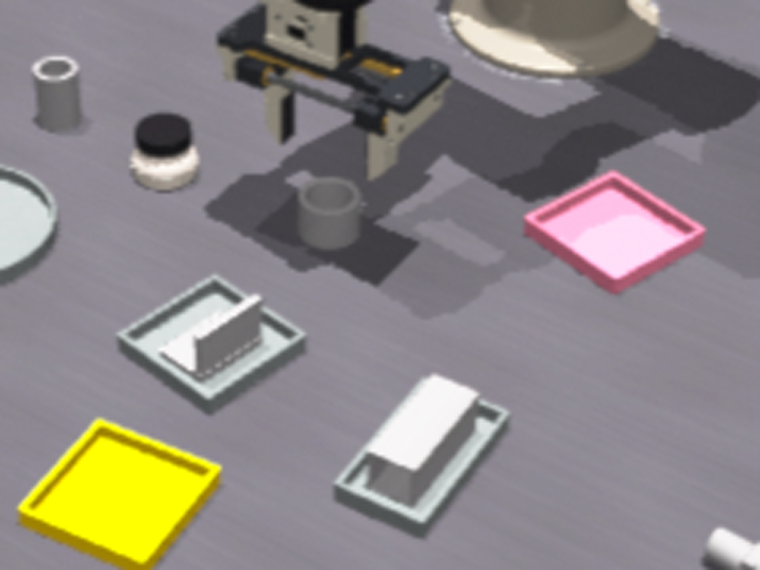

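The clip and the tube are both seated. The collar's top, near (344,212), lies under the gripper.

>>> {"name": "jog_arm", "arguments": {"targets": [{"xyz": [-0.01,0,0.25],"spin": 0},{"xyz": [0,0,0.25],"spin": 0},{"xyz": [0,0,0.25],"spin": 0},{"xyz": [0,0,0.12],"spin": 0},{"xyz": [0,0,0],"spin": 0},{"xyz": [0,0,0],"spin": 0},{"xyz": [0,0,0],"spin": 0},{"xyz": [0,0,0],"spin": 0},{"xyz": [0,0,0],"spin": 0},{"xyz": [0,0,0],"spin": 0}]}}

```text
time: 20.45
tool_pos: [424.9, 9.0, 11.6]
tcp_rot: [3.142, 0.0, -3.141]
contact_force: [-0.8, -0.1, 0.2]
grip_width: 87.4
finger_force: 0.0
```

>>> {"name": "jog_arm", "arguments": {"gripper": 0, "targets": [{"xyz": [0,0,0],"spin": 0},{"xyz": [0,0,0],"spin": 0},{"xyz": [0,0,0],"spin": 0},{"xyz": [0,0,0],"spin": 0},{"xyz": [0,0,0],"spin": 0},{"xyz": [0,0,0],"spin": 0},{"xyz": [0,0,0],"spin": 0},{"xyz": [0,0,0],"spin": 0},{"xyz": [0,0,0],"spin": 0},{"xyz": [0,0,0],"spin": 0}]}}

```text
time: 21.7
tool_pos: [424.8, 9.0, 11.5]
tcp_rot: [3.142, 0.0, -3.141]
contact_force: [0.3, 0.1, -1.0]
grip_width: 55.6
finger_force: 30.0
```

>>> {"name": "jog_arm", "arguments": {"targets": [{"xyz": [0,0,-0.4],"spin": 0},{"xyz": [0,0,-0.4],"spin": 0},{"xyz": [0,0,-0.4],"spin": 0},{"xyz": [-0.3,-0.465,0],"spin": 0},{"xyz": [-0.3,-0.465,0],"spin": 0},{"xyz": [-0.3,-0.465,0],"spin": 0},{"xyz": [-0.3,-0.465,0],"spin": 0},{"xyz": [-0.3,-0.465,0],"spin": 0},{"xyz": [-0.3,-0.465,0],"spin": 0},{"xyz": [-0.3,-0.47,0],"spin": 0}]}}

```text
time: 22.95
tool_pos: [592.9, -252.7, 106.5]
tcp_rot: [3.14, -0.002, -3.141]
contact_force: [0.0, -0.2, -2.9]
grip_width: 55.4
finger_force: 30.0
```

>>> {"name": "jog_arm", "arguments": {"targets": [{"xyz": [0,0,0.4],"spin": 0},{"xyz": [0,0,0.3],"spin": 0},{"xyz": [0,0,0.2],"spin": 0},{"xyz": [0,0,0.1],"spin": 0},{"xyz": [0,0,0],"spin": 0},{"xyz": [0,0,0],"spin": 0},{"xyz": [0,0,0],"spin": 0},{"xyz": [0,0,0],"spin": 0},{"xyz": [0,0,0],"spin": 0},{"xyz": [0,0,0],"spin": 0}]}}

```text
time: 24.2
tool_pos: [592.9, -251.8, 27.6]
tcp_rot: [3.142, 0.0, -3.141]
contact_force: [-0.3, 1.0, -2.5]
grip_width: 55.0
finger_force: 30.0
```

Run:
```python
from h import *
s=bot.capture("scene")[140:280,170:350]
print(proj("scene",(592.5,-252,68)),proj("scene",(620.5,-252,18)))
cv2.imwrite("pics/s7.png",cv2.resize(s,(720,560),interpolation=2))
```

```text
[232.6 200.2] [227.8 219.5]
```

View pics/s7.png

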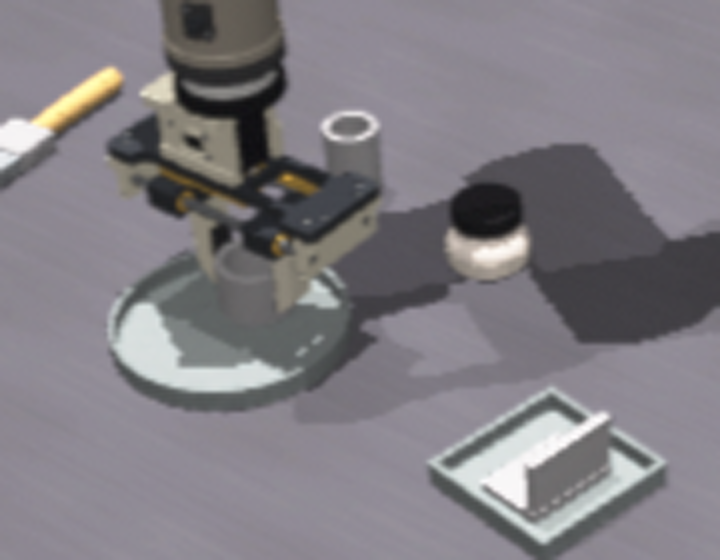

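The collar hangs just above the pan's floor, inside the rim, toward the robot side. I'll lower and release it.

>>> {"name": "jog_arm", "arguments": {"targets": [{"xyz": [0,0,0.08],"spin": 0},{"xyz": [0,0,0.04],"spin": 0},{"xyz": [0,0,0.02],"spin": 0},{"xyz": [0,0,0.01],"spin": 0},{"xyz": [0,0,0],"spin": 0},{"xyz": [0,0,0],"spin": 0},{"xyz": [0,0,0],"spin": 0},{"xyz": [0,0,0],"spin": 0},{"xyz": [0,0,0],"spin": 0},{"xyz": [0,0,0],"spin": 0}]}}

```text
time: 25.5
tool_pos: [593.0, -251.8, 15.6]
tcp_rot: [3.142, 0.0, -3.141]
contact_force: [-0.2, 0.6, -2.2]
grip_width: 55.0
finger_force: 30.0
```

>>> {"name": "jog_arm", "arguments": {"gripper": 72, "targets": [{"xyz": [0,0,0],"spin": 0},{"xyz": [0,0,0],"spin": 0},{"xyz": [0,0,0],"spin": 0},{"xyz": [0,0,0],"spin": 0},{"xyz": [0,0,-0.1],"spin": 0},{"xyz": [0,0,-0.2],"spin": 0},{"xyz": [0,0,-0.4],"spin": 0},{"xyz": [0,0,-0.4],"spin": 0},{"xyz": [0,0,-0.2],"spin": 0},{"xyz": [0,0,0],"spin": 0}]}}

```text
time: 26.75
tool_pos: [593.5, -252.1, 121.1]
tcp_rot: [-3.14, 0.003, -3.141]
contact_force: [0.5, 0.4, -0.4]
grip_width: 66.2
finger_force: 0.0
```

>>> {"name": "jog_arm", "arguments": {"gripper": 90, "targets": [{"xyz": [0.4,-0.12,0],"spin": 0},{"xyz": [0.4,-0.12,0],"spin": 0},{"xyz": [0.41,-0.12,0],"spin": 0},{"xyz": [0.41,-0.12,0],"spin": 0},{"xyz": [0.41,-0.12,0],"spin": 0},{"xyz": [0,0,0.3],"spin": 0},{"xyz": [0,0,0],"spin": 0},{"xyz": [0,0,0],"spin": 0},{"xyz": [0,0,0],"spin": 0},{"xyz": [0,0,0],"spin": 0}]}}

```text
time: 28.0
tool_pos: [430.9, -299.8, 95.9]
tcp_rot: [-3.141, 0.001, -3.141]
contact_force: [-0.2, 0.1, -0.6]
grip_width: 82.8
finger_force: 0.0
```

>>> {"name": "jog_arm", "arguments": {"targets": [{"xyz": [0,0,0.3],"spin": 0},{"xyz": [0,0,0.3],"spin": 0},{"xyz": [0,0,0.25],"spin": 0},{"xyz": [0,0,0.1],"spin": 0},{"xyz": [0,0,0],"spin": 0},{"xyz": [0,0,0],"spin": 0},{"xyz": [0,0,0],"spin": 0},{"xyz": [0,0,0],"spin": 0},{"xyz": [0,0,0],"spin": 0},{"xyz": [0,0,0],"spin": 0}]}}

```text
time: 29.25
tool_pos: [430.5, -299.9, 19.6]
tcp_rot: [-3.142, 0.0, -3.141]
contact_force: [0.1, -0.2, 0.3]
grip_width: 82.7
finger_force: 0.0
```

>>> {"name": "jog_arm", "arguments": {"gripper": 0, "targets": [{"xyz": [0,0,0],"spin": 0},{"xyz": [0,0,0],"spin": 0},{"xyz": [0,0,0],"spin": 0},{"xyz": [0,0,0],"spin": 0},{"xyz": [0,0,0],"spin": 0},{"xyz": [0,0,0],"spin": 0},{"xyz": [0,0,0],"spin": 0},{"xyz": [0,0,0],"spin": 0},{"xyz": [0,0,0],"spin": 0},{"xyz": [0,0,0],"spin": 0}]}}

```text
time: 30.5
tool_pos: [430.6, -299.9, 19.5]
tcp_rot: [-3.141, 0.0, -3.141]
contact_force: [0.3, -0.6, -0.1]
grip_width: 42.2
finger_force: 30.0
```

>>> {"name": "jog_arm", "arguments": {"targets": [{"xyz": [0,0,-0.4],"spin": 0},{"xyz": [0,0,-0.4],"spin": 0},{"xyz": [0,0,-0.4],"spin": 0},{"xyz": [-0.4,0.09,0],"spin": 0},{"xyz": [-0.4,0.09,0],"spin": 0},{"xyz": [-0.4,0.09,0],"spin": 0},{"xyz": [-0.4,0.09,0],"spin": 0},{"xyz": [-0.4,0.08,0],"spin": 0},{"xyz": [-0.4,0.08,0],"spin": 0},{"xyz": [-0.4,0.08,0],"spin": 0}]}}

```text
time: 31.75
tool_pos: [654.6, -250.8, 114.2]
tcp_rot: [3.14, -0.003, -3.141]
contact_force: [0.3, -0.1, -3.0]
grip_width: 42.1
finger_force: 30.0
```

>>> {"name": "jog_arm", "arguments": {"targets": [{"xyz": [0,0,0.4],"spin": 0},{"xyz": [0,0,0.3],"spin": 0},{"xyz": [0,0,0.2],"spin": 0},{"xyz": [0,0,0.1],"spin": 0},{"xyz": [0,0,0],"spin": 0},{"xyz": [0,0,0],"spin": 0},{"xyz": [0,0,0],"spin": 0},{"xyz": [0,0,0],"spin": 0},{"xyz": [0,0,0],"spin": 0},{"xyz": [0,0,0],"spin": 0}]}}

```text
time: 33.0
tool_pos: [654.5, -251.8, 35.6]
tcp_rot: [3.142, 0.0, -3.141]
contact_force: [0.1, -0.5, -2.3]
grip_width: 42.3
finger_force: 30.0
```

Run:
```python
from h import *
s=bot.capture("scene")[140:280,170:350]
cv2.imwrite("pics/s8.png",cv2.resize(s,(720,560),interpolation=2))
```

```text
(no output)
```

View pics/s8.png

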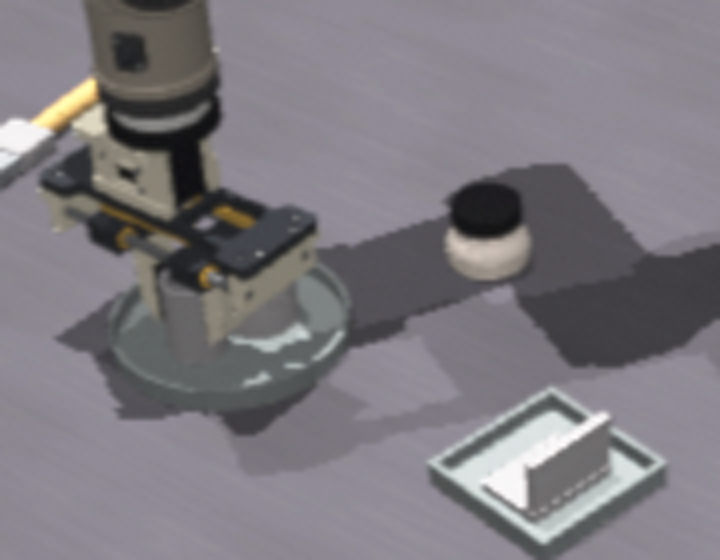

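The stub hangs inside the pan beside the collar, so I'll lower and release it.

>>> {"name": "jog_arm", "arguments": {"targets": [{"xyz": [0,0,0.08],"spin": 0},{"xyz": [0,0,0.04],"spin": 0},{"xyz": [0,0,0.02],"spin": 0},{"xyz": [0,0,0.01],"spin": 0},{"xyz": [0,0,0],"spin": 0},{"xyz": [0,0,0],"spin": 0},{"xyz": [0,0,0],"spin": 0},{"xyz": [0,0,0],"spin": 0},{"xyz": [0,0,0],"spin": 0},{"xyz": [0,0,0],"spin": 0}]}}

```text
time: 34.3
tool_pos: [654.6, -251.8, 23.6]
tcp_rot: [-3.142, 0.0, -3.141]
contact_force: [0.1, 0.1, -1.2]
grip_width: 42.2
finger_force: 30.0
```

>>> {"name": "jog_arm", "arguments": {"gripper": 60, "targets": [{"xyz": [0,0,0],"spin": 0},{"xyz": [0,0,0],"spin": 0},{"xyz": [0,0,0],"spin": 0},{"xyz": [0,0,0],"spin": 0},{"xyz": [0,0,-0.1],"spin": 0},{"xyz": [0,0,-0.2],"spin": 0},{"xyz": [0,0,-0.4],"spin": 0},{"xyz": [0,0,-0.4],"spin": 0},{"xyz": [0,0,-0.4],"spin": 0},{"xyz": [0,0,0],"spin": 0}]}}

```text
time: 35.55
tool_pos: [656.2, -252.7, 148.4]
tcp_rot: [-3.138, 0.007, -3.141]
contact_force: [0.0, -0.1, -0.6]
grip_width: 54.7
finger_force: 0.0
```

>>> {"name": "jog_arm", "arguments": {"targets": [{"xyz": [0.4,0,-0.2],"spin": 0},{"xyz": [0.4,0,-0.2],"spin": 0},{"xyz": [0.4,0,0],"spin": 0},{"xyz": [0.4,0,0],"spin": 0},{"xyz": [0.4,0,0],"spin": 0},{"xyz": [0.2,0,0],"spin": 0},{"xyz": [0,0,0],"spin": 0},{"xyz": [0,0,0],"spin": 0},{"xyz": [0,0,0],"spin": 0},{"xyz": [0,0,0],"spin": 0}]}}

```text
time: 36.8
tool_pos: [478.9, -251.7, 175.2]
tcp_rot: [3.141, -0.0, -3.141]
contact_force: [0.2, 0.8, -0.1]
grip_width: 54.9
finger_force: 0.0
```

Run:
```python
from h import *
s=bot.capture("scene")[150:330,170:430]; t=bot.capture("top")[185:300,195:435]
cv2.imwrite("pics/s9.png",np.vstack([cv2.resize(s,(500,346),interpolation=2),cv2.resize(t,(500,240),interpolation=2)]))
```

```text
(no output)
```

View pics/s9.png

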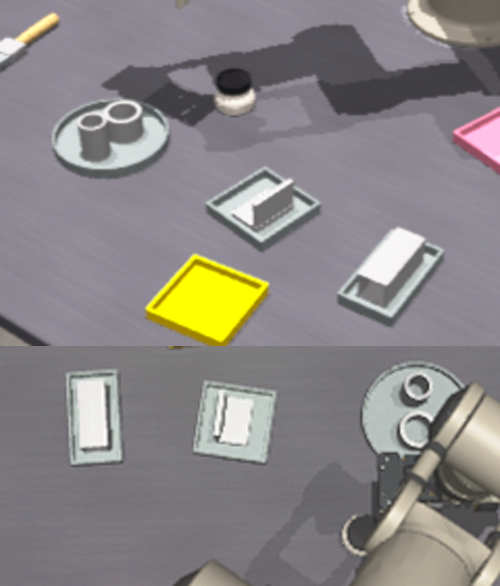

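All four pieces are seated and upright or flat in their trays, and the jar is where it was. I'll hand in the job.

```bash
python3 -c "
from plant import bot
print(bot.close_job())"
```

```text
the job is handed in; nothing more can be done
None
```

I sorted all four offcuts into their trays, released them and handed the job in at about 37 s; the final pictures show every piece seated and the jar undisturbed, but the hand-in returned no verdict.

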